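# Shut the cabinet and open the paste jar at the post office counter

## Robot

A 7-joint arm with a two-finger parallel gripper is mounted at the origin on the work surface. World frame = base frame: x ahead of the robot, y to its left, z up, the work surface at z = 0. Lengths are in mm, angles in rad, forces in N, time in s.
With the tool pointing down it reaches from about 425 to 1025 mm from the base axis. Payload 3.6 kg.
Tool frame: the origin (TCP) lies on the centre line of the jaws, within the pads' length; the fingertips stand 8 mm ahead of it and the grasp point (between the pads) lies 11 mm behind it; z points along the fingers, y is the direction in which the jaws open and shut (so a half turn about z gives the same grasp; the last joint's range is limited). The gripper opens to 85 mm and grips with 20 to 120 N. Pads are 22 mm wide; open, the fingers measure 114 mm over their backs; the gripper's body (76 mm by 85 mm) begins 54 mm behind the grasp point. The pads swing forward as they close: fully open they stand 13 mm farther back than shut.
Start: joints at [-1.383, 0.591, 0.048, 1.609, -0.033, 0.943, -0.034], TCP at [200.91, 696.609, 239.302] pointing down, gripper open.
Joint ranges: [-2.69, 2.69], [-0.47, 2.24], [-1.27, 1.36], [0.19, 2.51], [-1.53, 4.68], [0.08, 2.07], [-3.09, 3.09]. Speed limits (rad/s): [2.57, 2.57, 3.14, 3.14, 3.14, 3.14, 3.14].

## Interface

Orientations are given as a unit quaternion [x, y, z, w].
In Python, from rig import env gives the robot as it stands. The module is installed in compiled form; this text tells all that it offers.
- The arm moves only by the shell command python3 -m inch 'ROWS' [FORCE]. ROWS is a JSON object of lists of equal length, an entry for each row: "grip": the finger opening in mm, from 0 to 85.4; "translation": the shift along the tool's x, y, z in mm, a list of three; "rot": the turn, a rotation vector about the tool's x, y, z in degrees, a list of three. In form: {"grip": [grip, ...], "translation": [[dx, dy, dz], ...], "rot": [[ax, ay, az], ...]}. A call has 1 to 8 rows; each row is the pose to reach, as a shift and turn from the pose commanded when the call began, along the tool's axes at that moment; what a row does not reach only later rows make up. A row lasts 1/12 s, in which the tool goes at most 41.7 mm and 7.16 degrees, less where a joint would pass 70% of its speed; a pose out of reach is approached as far as the arm can. A call with a gripper value outside its range is refused whole. The fingers move at their own pace and stop on an object; FORCE is the grip in N (left out, the last holds). Time passes only in rows, so rows that repeat a pose let the fingers close. It gives the time, the measured TCP pose, the force and the opening at its end, in the units of the state.
- env.sense(): the state, without advancing time (a new reading comes with each control period).
- env.snapshot(name): name is "side" or "top" or "wrist"; returns a dict with "image" (480x640x3 uint8, red, green, blue), "range_z" (480x640 float32, mm along the optical axis (not along the pixel's ray), 0 where there is no reading), "intrinsics" (3x3 intrinsics, pixels), "k1" (the pictures are not rectified: a ray, as slopes to the right and down, at radius r is drawn at 1 + k1 r^2 times it, then the intrinsics apply), "camera_from_world" (4x4, takes a point from world to camera coordinates); the wrist camera has in their place "T_tool_cam" (4x4, takes a point from camera to tool coordinates, whose origin is the TCP and whose axes are the flange's). Camera axes: x right, y down, z forward; pixel columns grow to the right and rows downward; lengths in mm; the calibration is good to about 2 mm. A picture is of the moment at which its call begins: read the wrist's pose just before it.
- env.hand_in(): hands the job in, once; it reports no verdict.
Trained networks look in a picture, given as the dict that the camera call returned (one of the last four; its "shot" number tells which), for a name from the list of things; names that differ only in an ending like _2 or _b are one class to them, and where a whole thing is asked for, a point or a joint stands for the part that bears it (a point fixed in the world has none). Each returns a list of dicts, best first, with "confidence" (0 to 1); they miss things now and then, are a little off and sometimes report something else, mostly with a low value. They report only what shows in the picture. A call takes as long as a camera call. They do not tell look-alikes from the thing itself.
- env.spot_in(picture, thing): "xy" ([column, row] in pixels, amid what is visible of it).
The state is a dict: "time": time; "joints": joint angles; "joint_velocities": joint speeds; "effort": joint torques, N m; "ee_pos": TCP position; "eef_rot": TCP orientation; "contact_force": force on the tool from outside, world axes, zero at the start; "torque": the same for the moment, N m; "width": finger opening in mm.
Only numpy, scipy, OpenCV 4.12 (cv2) and the standard library are available. Lean on these libraries where they do the work, as an engineer would, in place of code of your own. Each camera call takes 0.05 s, during which the arm holds its last target.

## Task

The cabinet on the counter has been left open after the paste jar was taken out: push its door shut until it clicks home on its catch, so that it no longer stands out beside the jar. Then unscrew the tight metal lid of the square jar, which is braced against turning by its well in the caddy: turn it anticlockwise, stop turning as soon as the threads let go, and lift it straight off without pulling the jar up out of its well. Finish while holding the lid level in the gripper just clear of and above the jar's mouth (do not put it down or let go), with the door still shut and everything else left alone.

Things in the scene. Friction and masses are not known exactly. Their poses are not given: they have to be found in the camera images.
- cabinet: Grey steel desktop cabinet with a blue hinged door, fixed on the counter: 200 mm deep, 220 wide, 250 high, a fixed drawer front below the door. Origin at the centre of its underside; its -x axis points out of its front, +z up. Paper lies on the rear half of its top (22 mm high); the front 100 mm of the top is bare.
- door (a joint): Opening angle of the cabinet door, rad; 0 = shut; 0.6 to 1.25 at the start. It swings lightly and stays where it is left, down to 0.07, where it meets its spring roller catch; from there it takes a push of about 8 N at door_push, after which the catch pulls it home to 0 and keeps it there. Not pushed past the catch, it stays ajar by 0.04 or more.
- door_hinge (a point): Point on the door's vertical hinge axis, level with the door's top edge, 248 mm above the counter. The hinge is at the +y edge of the cabinet's front (cabinet axes); the shut door runs from it along the cabinet's -y axis and, seen from above, opens clockwise. The plane of the door's outer face runs through the hinge axis. Door: 216 mm wide, 190 high, 14 thick.
- door_push (a point): Point on the door's outer face where it is best pushed: 150 mm from the hinge, 25 mm below the door's top edge; moves with the door. The top 85 mm of the outer face is smooth; lower down a bar handle stands 36 mm out from it, 185 mm from the hinge, 84 to 162 mm above the counter.
- caddy: Wooden desk caddy, screwed to the counter: 85 mm deep (its x), 255 long (its y), 46 high, with two square wells 57 mm wide and 40 deep, 85 mm from its centre along +y and -y, and a low pen tray between them. Origin at the centre of its underside. The square jar stands in either well, the round ink bottle in the other.
- jar: White paste jar, 0.35 kg: square body of 54 mm with cut corners, 62 mm high, then a round neck of 44 mm up to 96 mm. Origin at the centre of its underside, z up. It stands loose in its well, whose floor is 6 mm above the counter, and can turn there by at most 0.12 rad before its flats bear on the well's walls.
- jar_mouth (a point): Centre of the top of the jar's neck (under the lid), 102 mm above the counter; axes as the jar's. Coarse three-start right-hand thread: turned anticlockwise, seen from above, the lid climbs 3 mm per rad, lets go after about 1.1 rad (63 degrees) of turn against the jar, lifted 3 to 4 mm by its sprung liner, and meets the next thread at about 1.6 rad.
- lid_mid (a point): Centre of the jar's round metal lid, half-way up; 58 mm across (59.5 at its bottom curl), 18 high, 60 g. Screwed down it is 4.5 mm below jar_mouth, its x axis along the jar's; under it are 14 mm of bare neck. Tight: about 0.3 to 0.5 N m at first, easing as it turns; grip it firmly (50 N or more). Its lower rim clears the mouth when it has risen 13.5 mm.
- lid_edge (a point): Point on the lid's rim, 29 mm from its axis at half height; screwed down it lies on the jar's +x side, and swings towards the jar's +y side as the lid is unscrewed. Nothing marks it on the lid.
- ink_bottle: round black bottle, 54 mm across and 88 mm tall with a narrower round cap, standing in the caddy's other well; origin at the centre of its underside
- glue_stick: glue stick, 62 mm long and 20 mm thick, lying in the caddy's pen tray; origin under its middle
- tape_dispenser: black desk tape dispenser, 160 x 50 x 102 mm, with a roll of clear tape; origin at the centre of its underside
- stapler: stapler, 140 x 34 x 58 mm; origin at the centre of its underside
- stamp: rubber hand stamp, wooden block 60 x 32 mm with a turned wooden handle, 64 mm tall; origin at the centre of its underside
- stamp_pad: flat closed ink pad tin, 110 x 70 x 20 mm; origin at the centre of its underside
- mug: white mug, 80 mm across and 95 mm tall; origin at the centre of its underside
- parcel: small carton, 170 x 120 x 80 mm; origin at the centre of its underside
Not all that is in view belongs to the job. Of the things that look like the part that bears lid_mid, the largest one is meant. Several things have the shape of the jar; the one meant has the colours described above.

How it is judged (in metres and radians):
On the way, in this order (a step that is already met when the one before it is completed fails the run):
1. the cabinet door is shut on its catch while the lid is still screwed down (value of joint door below 0.025 rad and z of lid_mid in the frame of jar_mouth below -0.002 m), for 0.3 s.
2. the lid has been turned until its threads let go and lifted clear of them in the gripper (z of lid_mid in the frame of jar_mouth above 0.001 m and angle between the x axis of lid_mid and the x axis of jar_mouth, either way round above 0.75 rad and y of lid_edge in the frame of jar_mouth above 0 m and contact force between the fingers and lid above 1 N), for 0.1 s.
At the end, for the whole second after the job is handed in: Door within 0.025 rad of shut; lid gripped, still, level (0.2 rad), its lower rim 1.5 to 51 mm above the jar's mouth, within 15 mm of its axis, touching neither jar nor caddy, turned 0.75 to 2.4 rad anticlockwise; jar upright on the floor of its well (within 3 mm) (value of joint door below 0.025 rad and z of lid_mid in the frame of jar_mouth between 0.0105 and 0.06 m and horizontal distance between lid_mid and jar_mouth below 0.015 m and angle between lid_mid's own z axis and vertical below 0.2 rad and angle between the x axis of lid_mid and the x axis of jar_mouth, either way round above 0.75 rad and y of lid_edge in the frame of jar_mouth above 0 m and contact force between the fingers and lid above 1 N and contact force between lid and jar below 0.1 N and contact force between lid and caddy below 0.1 N and linear speed of lid below 0.03 m/s and z of jar_mouth in the frame of caddy below 0.105 m and angle between jar_mouth's own z axis and vertical below 0.08 rad); the arm keeps its last pose, push and grip.
It fails at once if the jar is pulled more than 10 mm up in its well (z of jar_mouth in the frame of caddy above 0.112 m).
It fails at once if the ink bottle or the glue stick in the caddy is shoved more than 40 mm or the bottle knocked over (distance of any of ink_bottle, glue_stick from where it was at the start of the episode above 0.04 m or angle between ink_bottle's own z axis and vertical above 0.5 rad).
It fails at once if a thing lying about on the counter is shoved more than 40 mm or knocked over (distance of any of tape_dispenser, stapler, stamp, stamp_pad, mug, parcel from where it was at the start of the episode above 0.04 m or angle between any of tape_dispenser, stapler, stamp, stamp_pad, mug, parcel's own z axis and vertical above 0.5 rad).
It also fails if it takes over 56 s, if anything falls off the work surface, if the arm or the gripper's body presses on something with over 40 N, if the wrist force passes 120 N, or if a joint passes its speed limit or range.

## Working session

There is one attempt and no reset: what is moved stays moved. The work goes in short steps, Python scripts to look and compute and a shell command to move; the robot and the scene stay as the last step left them, time stands still between calls to the robot, and variables do not carry over. Pictures are saved under pics/ and viewed, and the job is handed in when it is done.

```bash
mkdir -p pics; ls; cat > h.py <<'E'
import numpy as np, cv2
from rig import env
from scipy.spatial.transform import Rotation as R
def save(p,name): cv2.imwrite('pics/'+name,p['image'][:,:,::-1])
def ray(p,u,v):
    K=np.array(p['intrinsics']);k1=p['k1']
    d=np.array([(u-K[0,2])/K[0,0],(v-K[1,2])/K[1,1]]);s=d.copy()
    for _ in range(20): s=d/(1+k1*(s@s))
    return np.array([s[0],s[1],1.])
def w_from_c(p,st=None):
    if 'camera_from_world' in p: return np.linalg.inv(np.array(p['camera_from_world']))
    T=np.eye(4);T[:3,:3]=R.from_quat(st['eef_rot']).as_matrix();T[:3,3]=st['ee_pos']
    return T@np.array(p['T_tool_cam'])
def pt(p,u,v,st=None,z=None):
    T=w_from_c(p,st);r=ray(p,u,v)
    if z is None:
        a=p['range_z'][int(round(v)),int(round(u))]
        return (T@np.r_[r*a,1])[:3]
    d=T[:3,:3]@r;o=T[:3,3];return o+d*(z-o[2])/d[2]
def cloud(p,st=None):
    K=np.array(p['intrinsics']);k1=p['k1'];T=w_from_c(p,st)
    h,w=p['range_z'].shape;u,v=np.meshgrid(np.arange(w),np.arange(h))
    dx=(u-K[0,2])/K[0,0];dy=(v-K[1,2])/K[1,1];x,y=dx,dy
    for _ in range(20):
        f=1+k1*(x*x+y*y);x,y=dx/f,dy/f
    z=p['range_z'];P=np.stack([x*z,y*z,z],-1)@T[:3,:3].T+T[:3,3];P[z<=0]=np.nan
    return P
def proj(p,X,st=None):
    T=np.linalg.inv(w_from_c(p,st));c=(T@np.r_[X,1])[:3];s=c[:2]/c[2];f=1+p['k1']*(s@s);K=np.array(p['intrinsics'])
    return s*f*[K[0,0],K[1,1]]+[K[0,2],K[1,2]]
E
cat > a.py <<'E'
from h import *
s=env.sense();print(s)
names="cabinet door jar lid_mid caddy ink_bottle glue_stick tape_dispenser stapler stamp stamp_pad mug parcel door_push door_hinge".split()
for c in ['side','top','wrist']:
    p=env.snapshot(c);save(p,c+'0.png')
    np.savez('pics/'+c+'0.npz',C=cloud(p,s))
    for n in names:
        r=env.spot_in(p,n)
        print(c,n,[(np.round(q['xy']).astype(int).tolist(),round(q['confidence'],2),np.round(pt(p,*np.clip(q['xy'],0,[639,479]),s)).tolist()) for q in r[:4]])
E
python3 a.py
```

```text
pics
{'time': 0.0, 'joints': array([-1.38348067,  0.59212599,  0.04829258,  1.60980982, -0.03330333,
        0.94270898, -0.03368575]), 'joint_velocities': array([ 1.97813642e-04, -2.80965752e-06,  9.85674859e-05, -7.59683632e-05,
        1.45678315e-03,  6.90743425e-04, -1.82184681e-03]), 'effort': array([-3.51973031e-04, -5.48697925e+01,  1.54633474e+00, -1.98122871e+01,
        9.37505654e-03,  8.86734459e-03, -8.96925627e-07]), 'ee_pos': array([200.69018076, 695.83321693, 238.14046895]), 'eef_rot': array([ 1.39897743e-01,  9.90165319e-01, -1.11949426e-03, -9.75291700e-05]), 'contact_force': array([0.75440076, 0.82958037, 0.01332481]), 'torque': array([0.04274289, 0.01586182, 0.00685954]), 'width': 85.33187607890481}
side cabinet [([281, 150], 0.94, [569.0, 327.0, 150.0]), ([351, 224], 0.18, [692.0, 73.0, 12.0])]
side door [([259, 186], 0.93, [452.0, 163.0, 164.0]), ([336, 273], 0.56, [554.0, -140.0, 76.0]), ([334, 309], 0.27, [498.0, -265.0, 106.0])]
side jar [([267, 320], 0.68, [351.0, -219.0, 85.0]), ([340, 334], 0.58, [496.0, -306.0, 64.0])]
side lid_mid [([346, 318], 0.7, [51
[... 1611 characters left out ...]
0, 83.0])]
top stapler [([448, 314], 0.91, [378.0, -395.0, 57.0])]
top stamp []
top stamp_pad [([278, 199], 0.61, [707.0, 84.0, 17.0])]
top mug [([504, 311], 0.96, [386.0, -562.0, 8.0])]
top parcel [([476, 235], 0.92, [593.0, -472.0, 79.0])]
top door_push [([238, 284], 0.82, [450.0, 163.0, 203.0]), ([396, 271], 0.67, [500.0, -256.0, 9.0]), ([278, 198], 0.63, [713.0, 83.0, 14.0])]
top door_hinge [([238, 282], 0.61, [454.0, 157.0, 245.0])]
wrist cabinet []
wrist door []
wrist jar []
wrist lid_mid []
wrist caddy []
wrist ink_bottle []
wrist glue_stick []
wrist tape_dispenser []
wrist stapler []
wrist stamp []
wrist stamp_pad []
wrist mug []
wrist parcel []
wrist door_push []
wrist door_hinge []
```

View pics/side0.png

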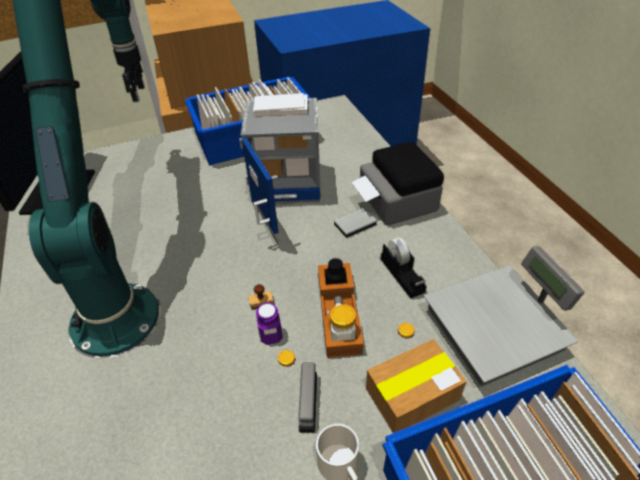

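View pics/top0.png

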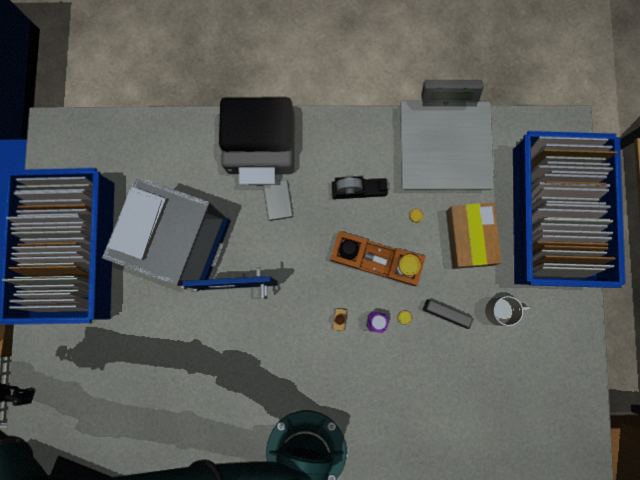

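```bash
python3 - <<'E'
import numpy as np
for c in ['side','top']:
    C=np.load(f'pics/{c}0.npz')['C'].reshape(-1,3);C=C[~np.isnan(C).any(1)]
    # door: top edge
    m=(C[:,2]>180)&(C[:,2]<260)&(C[:,1]>60)&(C[:,1]<500)&(C[:,0]>350)&(C[:,0]<760)
    A=C[m]
    print(c,m.sum())
    t=A[(A[:,2]>244)]
    for y in range(80,480,20):
        q=t[(t[:,1]>=y)&(t[:,1]<y+20)]
        if len(q): print(y,len(q),q[:,0].min().round(),q[:,0].max().round(),q[:,2].mean().round(1))
    m=(C[:,2]>92)&(C[:,2]<125)&(C[:,0]>300)&(C[:,0]<620)&(C[:,1]<-60)&(C[:,1]>-360)
    A=C[m]
    for lo in [-150,-250,-360]:
        q=A[(A[:,1]>lo)&(A[:,1]<lo+100)]
        if len(q): print('blob',lo,len(q),q.min(0).round(),q.max(0).round(),np.median(q,0).round(1))
E
```

```text
side 3136
80 14 458.0 469.0 245.4
100 18 455.0 469.0 245.3
120 10 454.0 467.0 245.9
140 11 454.0 467.0 245.3
160 15 452.0 465.0 245.1
180 9 451.0 463.0 245.4
200 13 450.0 463.0 245.3
220 25 448.0 655.0 245.9
240 94 448.0 663.0 246.5
260 158 448.0 670.0 246.7
280 246 445.0 678.0 246.5
300 279 449.0 686.0 246.7
320 288 456.0 693.0 247.3
340 305 464.0 699.0 248.6
360 231 468.0 706.0 249.3
380 133 483.0 711.0 249.5
400 61 485.0 719.0 247.2
420 26 496.0 712.0 245.9
440 17 502.0 528.0 245.6
460 20 507.0 533.0 245.9
blob -150 18 [ 542. -142.   92.] [ 574. -107.   94.] [ 555.8 -128.1   92.7]
blob -250 224 [ 335. -221.   92.] [ 379. -174.   99.] [ 357.  -198.2   94.3]
blob -360 468 [ 483. -312.   92.] [ 540. -260.  109.] [ 509.2 -288.3  104.1]
top 5488
80 37 456.0 468.0 248.2
100 37 454.0 468.0 247.8
120 35 453.0 466.0 248.0
140 35 453.0 466.0 246.5
160 40 451.0 463.0 248.4
180 39 451.0 463.0 247.4
200 37 448.0 461.0 247.9
220 57 448.0 653.0 248.2
240 212 446.0 662.0 248.7
260 401 445.0 668.0 248.9
280 580 441.0 676.0 249.1
300 700 448.0 683.0 249.0
320 705 453.0 691.0 249.1
340 616 460.0 699.0 249.3
360 426 468.0 704.0 249.4
380 242 475.0 712.0 249.7
400 182 480.0 720.0 248.9
420 131 487.0 719.0 248.9
440 106 497.0 659.0 248.8
460 113 502.0 613.0 249.4
blob -150 93 [ 541. -139.   92.] [ 577. -104.  102.] [ 558.  -120.2   94.7]
blob -250 205 [ 331. -225.   92.] [ 379. -176.  104.] [ 355.3 -199.9   96.4]
blob -360 339 [ 481. -309.   94.] [ 538. -260.  115.] [ 510.3 -283.7  105.6]
```

```bash
cat > fit.py <<'E'
import numpy as np
C=np.load('pics/top0.npz')['C'].reshape(-1,3);C=C[~np.isnan(C).any(1)]
t=C[(C[:,2]>240)&(C[:,2]<256)&(C[:,0]>420)&(C[:,0]<740)&(C[:,1]>60)&(C[:,1]<500)]
d=t[(t[:,1]<210)&(t[:,0]<480)]
print('door tip y',np.percentile(d[:,1],[0,2,98,100]))
p=np.polyfit(d[:,1],d[:,0],1);print('door mid slope',p, 'phi',np.degrees(np.arctan2(-1,-p[0])))
# cabinet left side min x per y
ys=np.arange(310,460,6);xm=[t[(abs(t[:,1]-y)<3)][:,0].min() for y in ys]
q=np.polyfit(ys,xm,1);print('left',q,np.degrees(np.arctan(q[0])))
# front edge: min y per x
xs=np.arange(500,645,6);ym=[t[(abs(t[:,0]-x)<3)][:,1].min() for x in xs]
f=np.polyfit(xs,ym,1);print('front',f,np.degrees(np.arctan(f[0])), np.std(np.polyval(f,xs)-ym))
# corner
y=(f[0]*q[1]+f[1])/(1-f[0]*q[0]);print('corner',q[0]*y+q[1],y)
x0,y0=np.polyval(p,285)-7,285;print('door outer at y285',x0)
E
python3 fit.py
cat > path.py <<'E'
import sys,json
from h import *
def shifts(W,s=None):
    s=s or env.sense();M=R.from_quat(s['eef_rot']).as_matrix()
    return np.round((np.array(W)-s['ee_pos'])@M,0)
E
python3 - <<'E'
from path import *
print(shifts([[200,690,300],[330,330,300],[400,150,300],[400,150,212]]))
E
```

```text
door tip y [ 77.57341791  79.27303118 206.48747126 209.84305323]
door mid slope [-5.90495511e-02  4.67353042e+02] phi -86.62063407323389
left [  0.35301002 338.95354592] 19.44354203805662
front [-3.55502129e-01  4.64219455e+02] -19.570408226683572 0.6267807419643507
corner 446.76102532000283 305.39495962228546
door outer at y285 443.52392022421617
[[  -1.   -7.  -61.]
 [-226. -316.  -61.]
 [-343. -470.  -61.]
 [-343. -470.   27.]]
```

```bash
python3 -m inch '{"grip":[0,0,0,0,0,0,0,0],"translation":[[0,-7,-40],[-20,-35,-61],[-226,-316,-61],[-226,-316,-61],[-226,-316,-61],[-226,-316,-61],[-226,-316,-61],[-226,-316,-61]],"rot":[[0,0,0],[0,0,0],[0,0,0],[0,0,0],[0,0,0],[0,0,0],[0,0,0],[0,0,0]]}' 40
python3 - <<'E'
from path import *
print(env.sense()['joints'].round(2),shifts([[330,330,300],[400,150,300],[400,150,212]]))
E
```

```text
time: 3.07
ee_pos: [297.0, 420.8, 300.6]
eef_rot: [0.14, 0.99, 0.0, 0.0]
contact_force: [1.3, -0.1, 0.2]
width: 0.2
[-1.12  0.25  0.09  2.02 -0.03  0.87  0.28] [[ -57.  -78.    1.]
 [-174. -232.    0.]
 [-174. -232.   88.]]
```

```bash
python3 -m inch '{"grip":[0,0,0,0,0,0,0,0],"translation":[[-28,-39,0],[-57,-78,0],[-86,-117,0],[-115,-155,0],[-145,-193,0],[-174,-232,0],[-174,-232,0],[-174,-232,0]],"rot":[[0,0,0],[0,0,0],[0,0,0],[0,0,0],[0,0,0],[0,0,0],[0,0,0],[0,0,0]]}' 40
python3 -m inch '{"grip":[0,0,0],"translation":[[0,0,40],[0,0,80],[0,0,88]],"rot":[[0,0,0],[0,0,0],[0,0,0]]}'
python3 - <<'E'
from path import *
s=env.sense();print(s['joints'].round(2),s['ee_pos'])
H=np.array([444,291.5]);M=R.from_quat(s['eef_rot']).as_matrix();tx,ty=M[:2,0],M[:2,1]
W=[]
for a in [-86.6,-80,-73,-66,-59,-52,-45,-38,-32,-27,-24,-22,-20.5,-19.5]:
    f=np.radians(a);n=np.array([np.sin(f),-np.cos(f)])
    h=11*abs(n@tx)+15*abs(n@ty)
    W.append(list(H+150*np.array([np.cos(f),np.sin(f)])+h*n)+[212])
print(np.round(W)); print(shifts(W))
E
```

```text
time: 3.73
ee_pos: [401.6, 143.7, 300.8]
eef_rot: [0.146, 0.989, -0.001, 0.001]
contact_force: [-0.5, 0.2, -0.8]
width: -0.1
time: 3.98
ee_pos: [396.5, 150.2, 208.7]
eef_rot: [0.14, 0.99, -0.002, -0.003]
contact_force: [-0.9, 0.3, 0.6]
width: 0.2
[-0.67  0.28  0.25  2.29 -0.12  0.59  0.95] [396.52269833 150.24529444 208.72194177]
[[438. 141. 212.]
 [454. 141. 212.]
 [471. 143. 212.]
 [488. 147. 212.]
 [505. 153. 212.]
 [522. 162. 212.]
 [537. 172. 212.]
 [551. 185. 212.]
 [562. 197. 212.]
 [570. 208. 212.]
 [574. 216. 212.]
 [577. 220. 212.]
 [579. 224. 212.]
 [580. 227. 212.]]
[[ -42.    2.   -4.]
 [ -58.    7.   -4.]
 [ -74.   14.   -4.]
 [ -89.   23.   -4.]
 [-104.   33.   -4.]
 [-117.   46.   -4.]
 [-129.   60.   -4.]
 [-139.   76.   -5.]
 [-146.   91.   -5.]
 [-150.  104.   -5.]
 [-153.  112.   -5.]
 [-154.  118.   -5.]
 [-155.  122.   -5.]
 [-155.  124.   -5.]]
```

```bash
python3 -m inch '{"grip":[0,0,0,0,0,0,0,0],"translation":[[-25,1,-4],[-38,2,-4],[-48,4,-4],[-58,7,-4],[-66,10,-4],[-74,14,-4],[-82,18,-4],[-89,23,-4]],"rot":[[0,0,0],[0,0,0],[0,0,0],[0,0,0],[0,0,0],[0,0,0],[0,0,0],[0,0,0]]}'
python3 -m inch '{"grip":[0,0,0,0,0,0,0,0],"translation":[[-8,5,0],[-15,10,0],[-22,16,0],[-28,23,0],[-34,30,0],[-40,37,0],[-45,45,0],[-50,53,0]],"rot":[[0,0,0],[0,0,0],[0,0,0],[0,0,0],[0,0,0],[0,0,0],[0,0,0],[0,0,0]]}'
python3 - <<'E'
from path import *
s=env.sense();print(s['joints'].round(2),s['ee_pos'])
p=env.snapshot('top');save(p,'top1.png');cv2.imwrite('pics/top1c.png',cv2.resize(p['image'][150:330,90:330,::-1],None,fx=3,fy=3))
print(shifts([[562,197,212],[570,208,212],[577,220,212],[580,227,212]]))
E
```

```text
time: 4.65
ee_pos: [492.4, 150.0, 216.9]
eef_rot: [0.14, 0.99, 0.001, 0.0]
contact_force: [-1.7, 2.4, 3.9]
width: 0.1
time: 5.32
ee_pos: [554.7, 186.5, 216.1]
eef_rot: [0.14, 0.99, -0.0, -0.0]
contact_force: [-1.1, 0.2, 0.8]
width: 0.4
[-0.58  0.45  0.25  1.96 -0.16  0.75  1.05] [554.67972071 186.52286761 216.11447703]
[[ -3.  10.   4.]
 [ -7.  22.   4.]
 [-11.  36.   4.]
 [-12.  43.   4.]]
```

View pics/top1c.png

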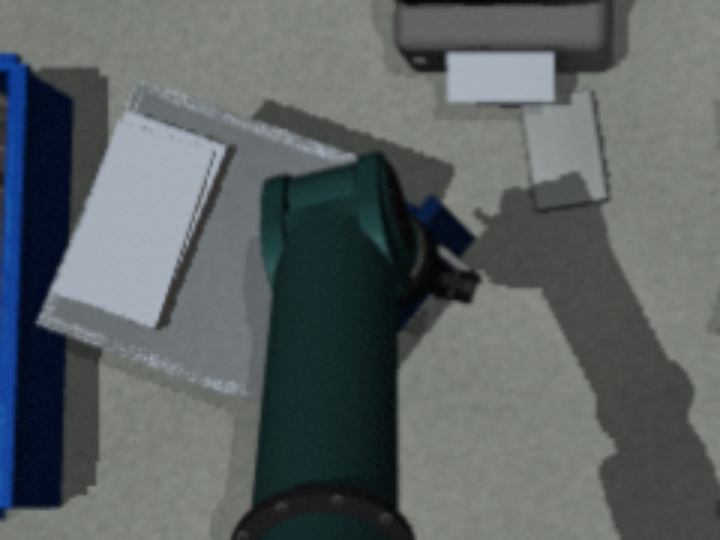

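The top view shows the door swung most of the way, with the fingers still on it (tip around pixel 245,230). I'll push on gradually.

```bash
python3 -m inch '{"grip":[0,0,0,0,0,0,0,0],"translation":[[-3,10,2],[-5,16,2],[-7,22,2],[-9,29,2],[-10,33,2],[-11,36,2],[-12,40,2],[-12,43,2]],"rot":[[0,0,0],[0,0,0],[0,0,0],[0,0,0],[0,0,0],[0,0,0],[0,0,0],[0,0,0]]}'
python3 -m inch '{"grip":[0,0,0],"translation":[[0,2,0],[0,4,0],[0,4,0]],"rot":[[0,0,0],[0,0,0],[0,0,0]]}'

```

```text
time: 6.03
ee_pos: [576.2, 223.0, 214.7]
eef_rot: [0.14, 0.99, -0.001, -0.002]
contact_force: [-1.8, 0.6, 4.8]
width: -0.1
time: 6.28
ee_pos: [577.4, 225.0, 214.3]
eef_rot: [0.141, 0.99, -0.002, -0.002]
contact_force: [-3.7, -4.7, 8.2]
width: 0.0
```

```bash
python3 -m inch '{"grip":[0,0,0,0],"translation":[[0,2,0],[0,4,0],[0,6,0],[0,6,0]],"rot":[[0,0,0],[0,0,0],[0,0,0],[0,0,0]]}'
python3 -m inch '{"grip":[0,0,0,0],"translation":[[0,2,0],[0,4,0],[0,6,0],[0,6,0]],"rot":[[0,0,0],[0,0,0],[0,0,0],[0,0,0]]}'

```

```text
time: 6.62
ee_pos: [577.2, 225.1, 214.3]
eef_rot: [0.142, 0.99, -0.006, -0.004]
contact_force: [-9.7, -13.0, 12.9]
width: 0.2
time: 6.95
ee_pos: [577.1, 225.2, 214.3]
eef_rot: [0.144, 0.99, -0.01, -0.006]
contact_force: [-13.5, -21.4, 20.3]
width: -0.3
```

```bash
python3 - <<'E'
from path import *
s=env.sense();print(s['contact_force'],s['torque'])
for c in ['side','wrist']:
    p=env.snapshot(c);save(p,c+'2.png')
    if c=='side': cv2.imwrite('pics/side2c.png',cv2.resize(p['image'][60:240,200:400,::-1],None,fx=3.3,fy=3.3))
E
```

```text
[-13.54107102 -21.37695425  20.31329736] [-3.63668331  2.34411812  0.132972  ]
```

View pics/side2c.png

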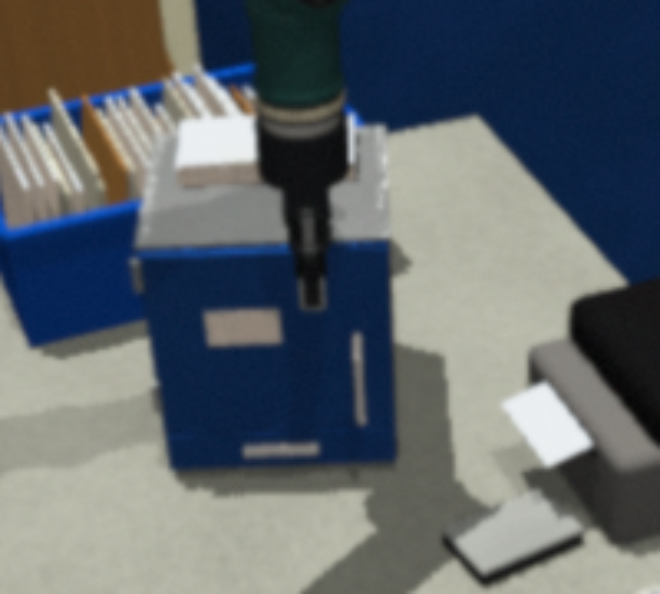

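View pics/wrist2.png

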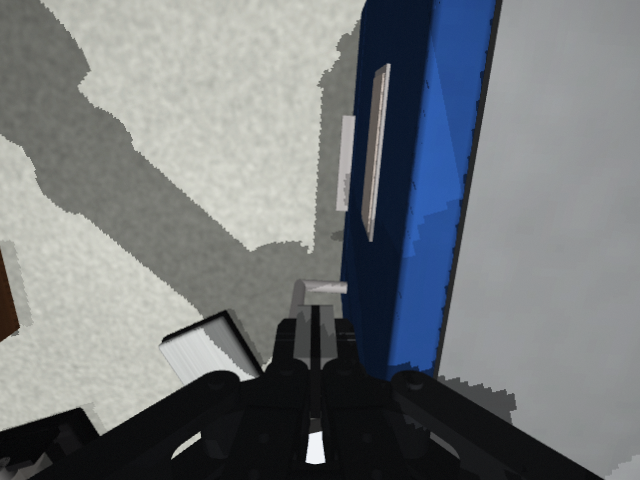

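```bash
python3 -m inch '{"grip":[0,0,0,0],"translation":[[0,-12,0],[0,-30,0],[0,-60,-5],[0,-90,-10]],"rot":[[0,0,0],[0,0,0],[0,0,0],[0,0,0]]}'
python3 - <<'E'
from path import *
s=env.sense();print(s['contact_force'],s['ee_pos'])
p=env.snapshot('wrist');save(p,'wrist3.png')
C=cloud(p,s).reshape(-1,3);C=C[~np.isnan(C).any(1)]
H=np.array([444,291.5]);e=np.array([np.cos(np.radians(-19.5)),np.sin(np.radians(-19.5))]);n=np.array([-e[1],e[0]])
a=(C[:,:2]-H)@e;b=(C[:,:2]-H)@n
m=(C[:,2]>120)&(C[:,2]<240)&(abs(b)<25)
for k in range(0,230,15):
    q=b[m&(a>=k)&(a<k+15)]
    if len(q)>5:print(k,len(q),np.median(q).round(1))
m=(C[:,2]>241)&(C[:,2]<256)&(abs(b)<60)
print(m.sum(),b[m].min() if m.any() else None)
print(shifts([[510,-286,240]]))
E
```

```text
time: 7.38
ee_pos: [556.5, 152.9, 223.5]
eef_rot: [0.139, 0.99, -0.0, -0.0]
contact_force: [0.2, -0.9, 0.6]
width: 0.0
[ 0.18479097 -0.8596363   0.55585665] [556.45687775 152.88281217 223.49784407]
0 9 2.0
15 1748 2.2
30 4939 2.2
45 5291 2.1
60 5599 1.9
75 5876 1.9
90 6131 1.9
105 5914 1.9
120 5463 1.9
135 5025 1.9
150 4629 1.8
165 4491 1.8
180 3930 1.7
195 1984 1.7
210 265 1.7
8078 0.3512161259605506
[[ -79. -425.  -13.]]
```

View pics/wrist3.png

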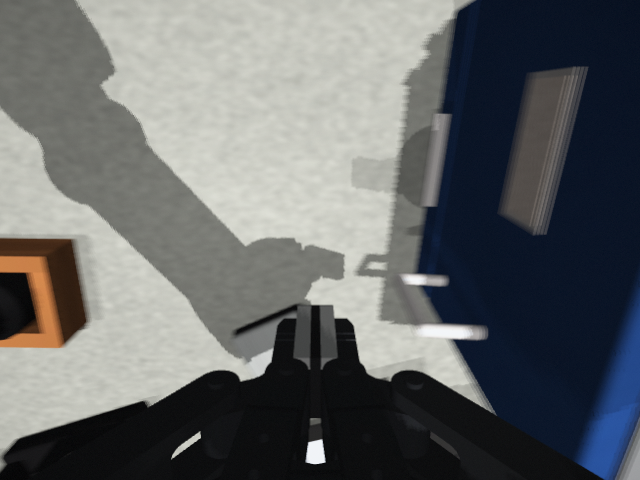

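The door face is flat with the cabinet front: the slope is under 0.005 rad, against at least 0.04 if it were ajar. The bar handle shows at pixel (450,330). Next I'll move over the jar with the gripper opening.

```bash
python3 -m inch '{"grip":[85,85,85,85,85,85,85,85],"translation":[[-6,-33,-10],[-12,-66,-20],[-18,-99,-20],[-24,-132,-20],[-30,-165,-20],[-37,-198,-20],[-43,-231,-20],[-49,-264,-20]],"rot":[[0,0,7],[0,0,14],[0,0,21],[0,0,28],[0,0,35],[0,0,42],[0,0,49],[0,0,56]]}' 60
python3 - <<'E'
from path import *
s=env.sense();print(s['joints'].round(2));M=R.from_quat(s['eef_rot']).as_matrix();print(np.degrees(np.arctan2(M[1,0],M[0,0])))
print(shifts([[510,-286,240]]))
E
```

```text
time: 8.1
ee_pos: [530.6, -115.8, 244.0]
eef_rot: [0.591, 0.807, -0.0, 0.0]
contact_force: [-0.0, -1.0, 0.2]
width: 84.8
[-0.29  0.4   0.56  2.03 -0.3   0.78  0.75]
107.58719418420253
[[-156.  -71.    4.]]
```

```bash
python3 -m inch '{"grip":[85,85,85,85,85,85,85],"translation":[[-33,-15,0],[-66,-30,0],[-99,-45,0],[-132,-60,0],[-156,-71,0],[-156,-71,0],[-156,-71,0]],"rot":[[0,0,6],[0,0,12],[0,0,18],[0,0,24],[0,0,32],[0,0,32],[0,0,32]]}' 60
python3 - <<'E'
from path import *
s=env.sense();print(s['joints'].round(2));M=R.from_quat(s['eef_rot']).as_matrix();print(np.degrees(np.arctan2(M[1,0],M[0,0])))
p=env.snapshot('wrist');save(p,'wrist4.png')
C=cloud(p,s);np.save('pics/w4.npy',C)
C=C.reshape(-1,3);C=C[~np.isnan(C).any(1)]
q=C[(C[:,2]>98)&(C[:,2]<118)&(abs(C[:,0]-510)<50)&(abs(C[:,1]+286)<50)]
print(len(q),q.min(0),q.max(0),np.median(q,0),np.percentile(q,[1,99],axis=0))
c,r=cv2.minEnclosingCircle(q[:,:2].astype(np.float32));print(c,r)
print(env.spot_in(p,'lid_mid')[:3])
E
```

```text
time: 8.68
ee_pos: [510.5, -286.6, 243.9]
eef_rot: [0.79, 0.614, -0.001, 0.0]
contact_force: [0.5, 0.1, -0.3]
width: 84.7
[-0.06  0.49  0.7   1.95 -0.42  0.85  0.61]
75.70787101715314
5657 [ 480.44004612 -311.05149807   98.182655  ] [ 539.05076045 -252.69690305  110.06885183] [ 510.40621413 -280.35903679  107.10784309] [[ 482.81687357 -308.78825607  101.38449187]
 [ 537.28999861 -253.86436146  108.91574789]]
(509.7911376953125, -282.0158996582031) 29.723770141601562
[{'xy': [163.5, 224.6], 'confidence': 0.86}, {'xy': [485.5, 189.4], 'confidence': 0.67}, {'xy': [314.7, 218.2], 'confidence': 0.65}]
```

View pics/wrist4.png

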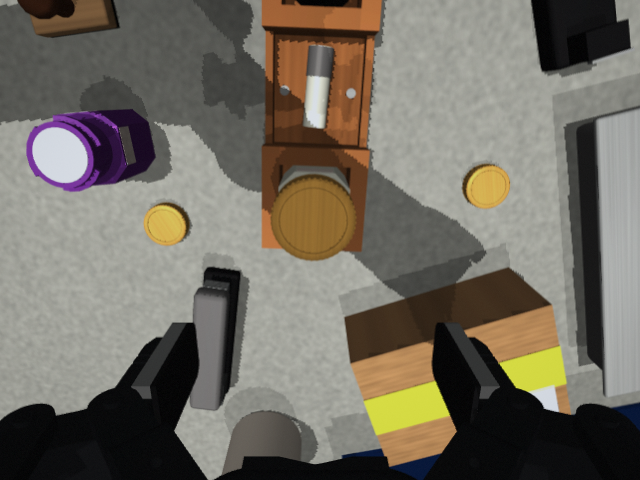

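```bash
python3 - <<'E'
from path import *
s=env.sense()
p=env.snapshot('wrist');im=p['image']
hsv=cv2.cvtColor(im,cv2.COLOR_RGB2HSV)
C=cloud(p,s)
m=((C[:,:,2]>103)&(C[:,:,2]<113)&(abs(C[:,:,0]-510)<45)&(abs(C[:,:,1]+286)<45)).astype(np.uint8)
cs,_=cv2.findContours(m,cv2.RETR_EXTERNAL,cv2.CHAIN_APPROX_NONE);c=max(cs,key=cv2.contourArea)
e=cv2.fitEllipse(c);print(e, pt(p,*e[0],s,z=106.5))
W=np.array([pt(p,float(q[0][0]),float(q[0][1]),s,z=106.5) for q in c])[:,:2]
A=np.c_[2*W,np.ones(len(W))];x=np.linalg.lstsq(A,(W**2).sum(1),rcond=None)[0];print(x[:2],np.sqrt(x[2]+x[0]**2+x[1]**2))
# caddy axis
q=C.reshape(-1,3);q=q[~np.isnan(q).any(1)];q=q[(q[:,2]>43)&(q[:,2]<49)&(abs(q[:,0]-530)<90)&(q[:,1]>-340)&(q[:,1]<-60)]
r=cv2.minAreaRect(q[:,:2].astype(np.float32));print(r)
print(shifts([[510,-283,140],[510,-283,87]]))
# top camera check
t=env.snapshot('top');C=cloud(t)
m=((C[:,:,2]>98)&(C[:,:,2]<113)&(abs(C[:,:,0]-510)<45)&(abs(C[:,:,1]+286)<45));v,u=np.nonzero(m);print(m.sum())
E
```

```text
((313.3565979003906, 225.20912170410156), (81.65276336669922, 84.4273910522461), 91.63528442382812) [ 510.28805938 -280.93739978  106.5       ]
[ 510.05324352 -281.85802252] 28.94633280229494
((525.2037963867188, -230.08132934570312), (195.10177612304688, 85.16810607910156), 73.59191131591797)
[[ -1.  -2. 104.]
 [ -1.  -2. 157.]]
0
```

```bash
python3 -m inch '{"grip":[85,85,85,85],"translation":[[0,-1,40],[0,-1,80],[0,-1,95],[0,-1,95]],"rot":[[0,0,0],[0,0,0],[0,0,0],[0,0,0]]}' 60
cat > m.py <<'E'
from path import *
import sys
for i in range(3):
    s=env.sense()
    p=env.snapshot('wrist')
    C=cloud(p,s)
    m=((C[:,:,2]>102)&(C[:,:,2]<115)&(abs(C[:,:,0]-510)<45)&(abs(C[:,:,1]+286)<45)).astype(np.uint8)
    cs,_=cv2.findContours(m,cv2.RETR_EXTERNAL,cv2.CHAIN_APPROX_NONE);c=max(cs,key=cv2.contourArea)
    W=np.array([pt(p,float(q[0][0]),float(q[0][1]),s,z=106.5) for q in c])[:,:2]
    A=np.c_[2*W,np.ones(len(W))];x=np.linalg.lstsq(A,(W**2).sum(1),rcond=None)[0];rr=np.sqrt(x[2]+x[0]**2+x[1]**2)
    print(s['ee_pos'].round(1),x[:2].round(1),rr.round(1),shifts([[x[0],x[1],87]],s),np.median(C[:,:,2][m>0]))
save(p,sys.argv[1])
E
python3 m.py wrist5.png
```

```text
time: 9.22
ee_pos: [508.6, -280.6, 145.4]
eef_rot: [0.787, 0.616, -0.001, -0.004]
contact_force: [-0.3, 0.1, -0.1]
width: 85.2
[ 508.6 -280.6  145.4] [ 509.9 -281.2] 29.1 [[-0.  2. 58.]] 107.091664856584
[ 509.8 -282.1  147.7] [ 509.9 -281.2] 29.1 [[ 1.  0. 61.]] 107.12755340868708
[ 510.8 -283.4  149.3] [ 509.9 -281.2] 29.1 [[ 2. -1. 62.]] 107.10920448399843
```

View pics/wrist5.png

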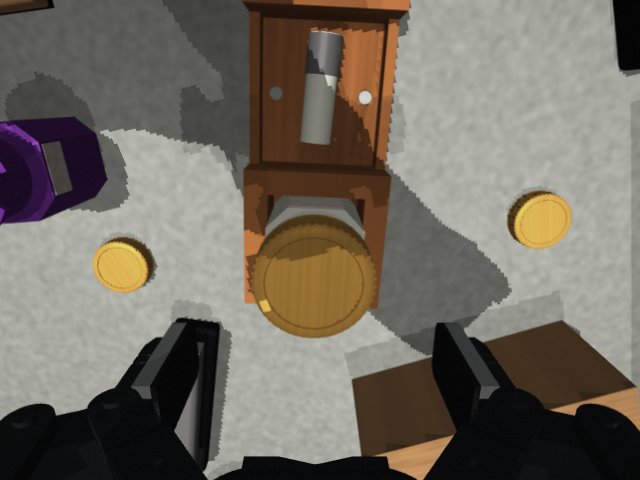

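```bash
python3 -m inch '{"grip":[85,85,85,85,85,85],"translation":[[2,-1,20],[2,-1,40],[2,-1,50],[2,-1,50],[2,-1,50],[2,-1,50]],"rot":[[0,0,0],[0,0,0],[0,0,0],[0,0,0],[0,0,0],[0,0,0]]}' 60
python3 m.py wrist6.png
```

```text
time: 9.87
ee_pos: [510.8, -282.8, 100.7]
eef_rot: [0.788, 0.615, 0.0, 0.001]
contact_force: [-0.6, 0.1, -0.1]
width: 85.3
[ 510.8 -282.8  100.7] [ 510.  -280.7] 29.1 [[ 2. -1. 14.]] 107.0678929361819
[ 510.8 -282.8  100.7] [ 510.  -280.8] 29.1 [[ 2. -1. 14.]] 107.09019461035777
[ 510.7 -282.7  100.6] [ 510.1 -280.8] 29.1 [[ 2. -1. 14.]] 107.09513210264315
```

View pics/wrist6.png

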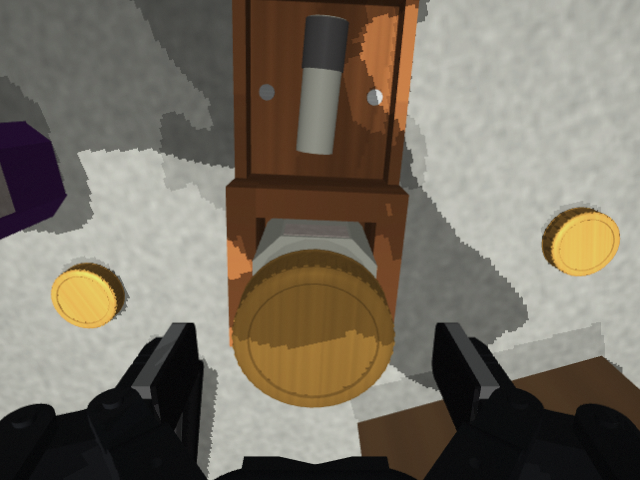

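```bash
python3 -m inch '{"grip":[85,85,85,56,50,50,50,50],"translation":[[1,-1,8],[1.5,-1,15],[1.5,-1,15],[1.5,-1,15],[1.5,-1,15],[1.5,-1,15],[1.5,-1,15],[1.5,-1,15]],"rot":[[0,0,0],[0,0,0],[0,0,0],[0,0,0],[0,0,0],[0,0,0],[0,0,0],[0,0,0]]}' 80
python3 - <<'E'
from path import *
s=env.sense();print(s['contact_force'],s['torque'],s['ee_pos'],s['joints'].round(2))
E
```

```text
time: 10.68
ee_pos: [510.1, -280.8, 84.8]
eef_rot: [0.788, 0.615, 0.0, 0.001]
contact_force: [1.9, 0.0, 1.9]
width: 56.4
[1.89664812 0.02589274 1.91284856] [ 0.03078744 -0.1633035   0.01905841] [ 510.10158631 -280.78641436   84.81541622] [ 0.08  0.69  0.5   2.05 -0.63  0.55  0.78]
```

```bash
python3 -m inch '{"grip":[45,45,45,45,45],"translation":[[0,0,0],[0,0,0],[0,0,-0.3],[0,0,-0.5],[0,0,-0.8]],"rot":[[0,0,0],[0,0,-5],[0,0,-10],[0,0,-15],[0,0,-20]]}' 110
python3 - <<'E'
from path import *
s=env.sense();print(s['contact_force'],s['torque'],s['ee_pos'],s['joints'].round(2),s['width'])
M=R.from_quat(s['eef_rot']).as_matrix();print(np.degrees(np.arctan2(M[1,0],M[0,0])))
E
```

```text
time: 11.1
ee_pos: [509.8, -281.0, 85.6]
eef_rot: [0.669, 0.743, 0.0, 0.001]
contact_force: [-0.1, -0.2, 2.3]
width: 56.2
[-0.10450432 -0.24267698  2.27809372] [-0.18368738 -0.04212131 -0.4035579 ] [ 509.76324118 -281.00266373   85.56564178] [ 0.14  0.67  0.41  2.05 -0.52  0.52  1.03] 56.19249726198121
96.00436781641017
```

```bash
python3 -m inch '{"grip":[45,45,45,45,45],"translation":[[0,0,-0.3],[0,0,-0.6],[0,0,-0.8],[0,0,-1.1],[0,0,-1.3]],"rot":[[0,0,-5],[0,0,-10],[0,0,-15],[0,0,-20],[0,0,-25]]}' 110
python3 -m inch '{"grip":[45,45,45],"translation":[[0,0,-0.3],[0,0,-0.6],[0,0,-0.8]],"rot":[[0,0,-5],[0,0,-10],[0,0,-15]]}' 110
python3 - <<'E'
from path import *
s=env.sense();print(s['contact_force'],s['torque'],s['ee_pos'],s['joints'].round(2),s['width'])
M=R.from_quat(s['eef_rot']).as_matrix();print(np.degrees(np.arctan2(M[1,0],M[0,0])))
p=env.snapshot('wrist');save(p,'wrist7.png')
E
```

```text
time: 11.52
ee_pos: [509.5, -281.7, 86.7]
eef_rot: [0.492, 0.87, -0.001, 0.001]
contact_force: [1.0, -0.9, 1.0]
width: 55.9
time: 11.77
ee_pos: [509.5, -281.8, 87.5]
eef_rot: [0.374, 0.927, -0.001, 0.001]
contact_force: [0.8, -1.3, 1.6]
width: 56.2
[ 0.78484374 -1.2794502   1.56117056] [-0.41334335 -0.09768579 -0.18181305] [ 509.54855885 -281.75267873   87.49243564] [ 0.27  0.64  0.22  2.04 -0.28  0.49  1.5 ] 56.22265741021315
136.03673183163812
```

View pics/wrist7.png

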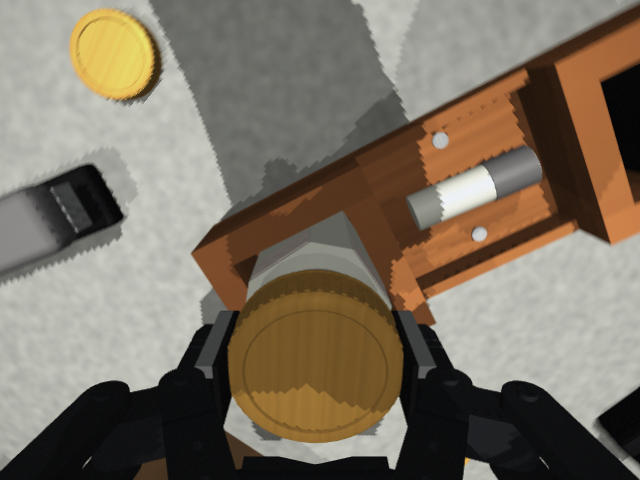

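```bash
python3 -m inch '{"grip":[45,45],"translation":[[0,0,-0.2],[0,0,-0.3]],"rot":[[0,0,-3],[0,0,-6]]}' 110
python3 -c "
from rig import env
s=env.sense();print(s['torque'],s['contact_force'])"
python3 -m inch '{"grip":[45,45],"translation":[[0,0,-0.2],[0,0,-0.3]],"rot":[[0,0,-3],[0,0,-5]]}' 110
python3 -c "
from rig import env
s=env.sense();print(s['torque'],s['contact_force'])"
```

```text
time: 11.98
ee_pos: [509.4, -281.4, 87.8]
eef_rot: [0.326, 0.945, -0.0, 0.001]
contact_force: [0.6, -1.2, 2.2]
width: 56.3
[-0.26657817  0.1024526  -0.07897185] [ 0.59377287 -1.21228466  2.24833569]
time: 12.15
ee_pos: [509.0, -280.9, 88.0]
eef_rot: [0.285, 0.959, -0.0, -0.0]
contact_force: [0.3, -0.9, 2.8]
width: 56.1
[-0.14703101  0.0596711  -0.07078607] [ 0.31889121 -0.86966879  2.82712509]
```

```bash
python3 -m inch '{"grip":[45,45],"translation":[[0,0,-0.1],[0,0,-0.2]],"rot":[[0,0,-2],[0,0,-4]]}' 110
python3 -c "
from rig import env
s=env.sense();print(s['torque'],s['contact_force'],s['eef_rot'])"
python3 -m inch '{"grip":[45,45],"translation":[[0,0,-0.5],[0,0,-1]],"rot":[[0,0,0],[0,0,0]]}' 110
python3 -c "
from rig import env
s=env.sense();print(s['torque'],s['contact_force'])"
```

```text
time: 12.32
ee_pos: [509.0, -280.5, 88.0]
eef_rot: [0.25, 0.968, -0.0, -0.0]
contact_force: [0.0, -0.4, 1.5]
width: 55.9
[-0.19457028  0.04665946 -0.00522967] [ 0.01825532 -0.39778097  1.46277854] [ 2.50358859e-01  9.68153082e-01 -1.33709565e-04 -1.84136434e-04]
time: 12.48
ee_pos: [509.0, -280.1, 88.7]
eef_rot: [0.251, 0.968, 0.0, -0.0]
contact_force: [0.6, -0.8, -1.6]
width: 56.3
[-0.14999454 -0.0592849   0.0179848 ] [ 0.55358334 -0.81901949 -1.63032221]
```

```bash
python3 -m inch '{"grip":[45,45,45],"translation":[[0,0,-1],[0,0,-2],[0,0,-2]],"rot":[[0,0,0],[0,0,0],[0,0,0]]}' 110
python3 -c "
from rig import env
s=env.sense();print(s['torque'],s['contact_force'])"
```

```text
time: 12.73
ee_pos: [509.2, -280.2, 91.0]
eef_rot: [0.251, 0.968, 0.0, -0.0]
contact_force: [0.0, -0.6, -1.4]
width: 56.2
[-0.08081977 -0.02615279  0.03375365] [ 0.0067682  -0.59475752 -1.38787103]
```

```bash
python3 -m inch '{"grip":[45,45,45],"translation":[[0,0,-1.5],[0,0,-3],[0,0,-3]],"rot":[[0,0,0],[0,0,0],[0,0,0]]}' 110
python3 - <<'E'
from path import *
s=env.sense();print(s['torque'],s['contact_force'])
p=env.snapshot('wrist');save(p,'wrist8.png')
p=env.snapshot('side');cv2.imwrite('pics/side8c.png',cv2.resize(p['image'][250:370,270:430,::-1],None,fx=4,fy=4,interpolation=cv2.INTER_CUBIC))
E
```

```text
time: 12.98
ee_pos: [509.4, -280.3, 94.3]
eef_rot: [0.251, 0.968, 0.0, 0.0]
contact_force: [0.3, 0.3, -0.3]
width: 56.4
[-0.02448087  0.00626187  0.00145431] [ 0.30731941  0.28518469 -0.29476085]
```

View pics/wrist8.png

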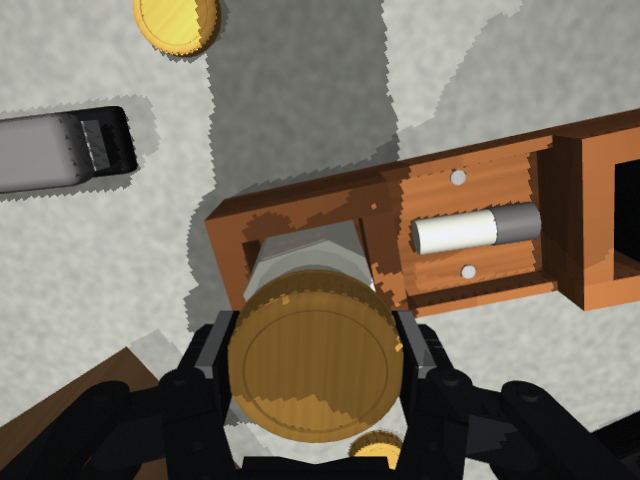

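View pics/side8c.png

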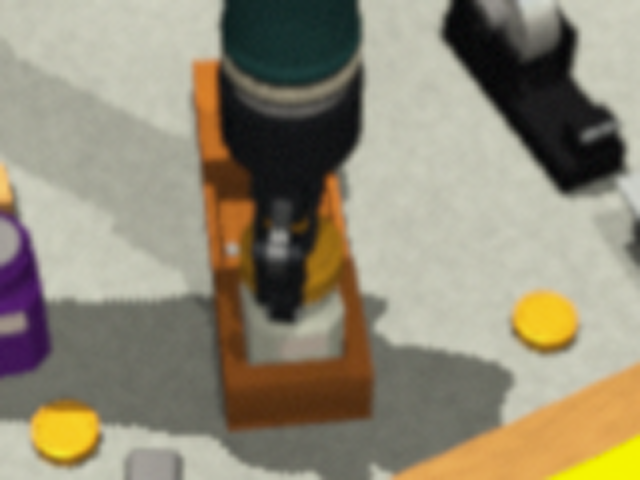

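```bash
python3 -m inch '{"grip":[45,45,45,45,45,45,45,45],"translation":[[0,0,-4],[0,0,-8],[0,0,-12],[0,0,-16],[0,0,-20],[0,0,-22],[0,0,-22],[0,0,-22]],"rot":[[0,0,0],[0,0,0],[0,0,0],[0,0,0],[0,0,0],[0,0,0],[0,0,0],[0,0,0]]}' 110
python3 - <<'E'
from path import *
s=env.sense();print(s['torque'],s['contact_force'],s['ee_pos'],s['width'])
p=env.snapshot('wrist');save(p,'wrist9.png')
C=cloud(p,s);q=C.reshape(-1,3);q=q[~np.isnan(q).any(1)]
r=q[(np.hypot(q[:,0]-510,q[:,1]+282)<40)]
print(np.histogram(r[:,2],bins=np.arange(0,150,4)))
a=q[(q[:,2]>112)&(q[:,2]<145)&(np.hypot(q[:,0]-510,q[:,1]+282)<29)];print('lid top',len(a),np.median(a,0))
A=np.c_[a[:,:2],np.ones(len(a))];print('slope',np.linalg.lstsq(A,a[:,2],rcond=None)[0][:2])
p=env.snapshot('top');save(p,'top9.png')
p=env.snapshot('side');save(p,'side9.png')
E
```

```text
time: 13.75
ee_pos: [509.4, -280.3, 116.2]
eef_rot: [0.251, 0.968, -0.0, 0.0]
contact_force: [0.5, 0.5, -1.6]
width: 55.8
[ 0.02589257  0.03894252 -0.02185483] [ 0.46309833  0.53368057 -1.64587264] [ 509.43225911 -280.34840702  116.2346176 ] 55.839589290191356
(array([    0,   163,    30,    45,    43,    62,    80,    76,   100,
         135,   196,  4055,   172,   208,   206,   212,   586,  1698,
         616,   220,   206,   121,   140,   232,   810,    66,     0,
           0,     7,   195,  1043,   926,  1080,  1243, 21857,   925,
         806]), array([  0,   4,   8,  12,  16,  20,  24,  28,  32,  36,  40,  44,  48,
        52,  56,  60,  64,  68,  72,  76,  80,  84,  88,  92,  96, 100,
       104, 108, 112, 116, 120, 124, 128, 132, 136, 140, 144, 148]))
lid top 20944 [ 507.3037341  -280.52494594  138.18237152]
slope [0.00573641 0.00874623]
```

View pics/wrist9.png

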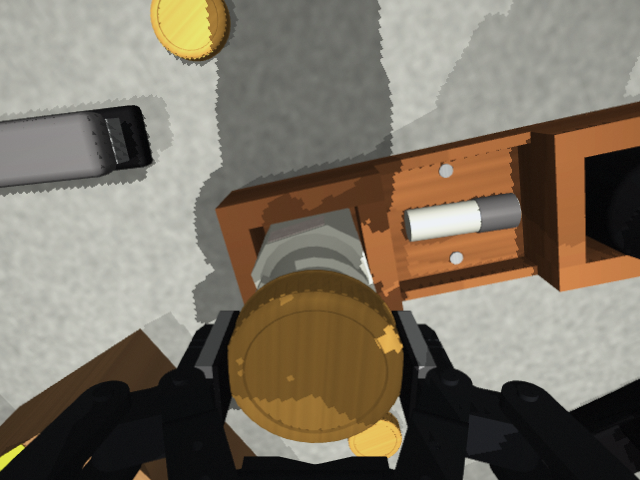

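View pics/side9.png

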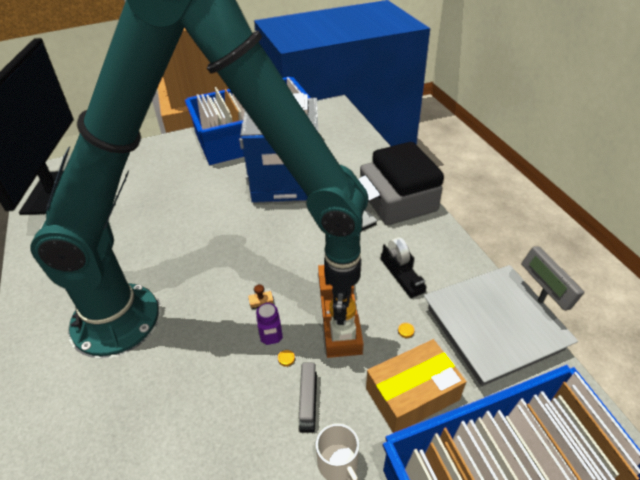

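View pics/top9.png

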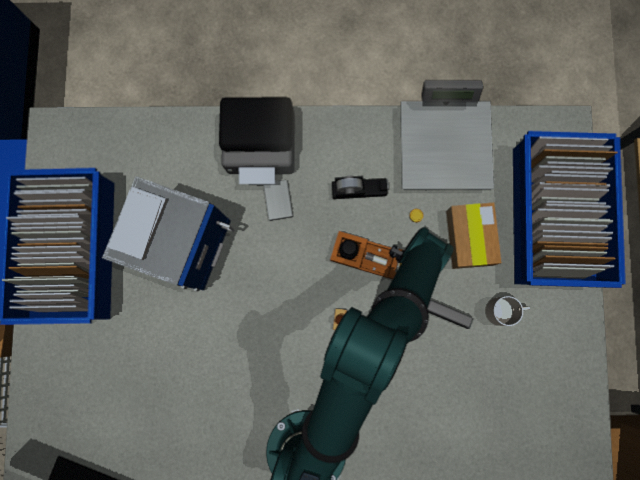

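```bash
python3 -c "
from rig import env
s=env.sense();print(s['width'],s['contact_force'],abs(s['joint_velocities']).max())
print(env.hand_in())"
```

```text
56.166602102103475 [ 0.15491247 -0.5445165  -1.34657158] 0.003057312845544053
the job is handed in; nothing more can be done
None
```

I pushed the cabinet door shut, unscrewed the square jar's lid, lifted it clear, and handed in at about 13.9 s. The lid is still held level above the mouth. The hand-in reported no verdict.

- **Door:** Once I backed the gripper off, depth showed its face parallel to the cabinet front within about 0.005 rad. It still looked shut in the last side and top pictures. The push rose to roughly 25 N sideways and 20 N upward against the closed door before I stopped.
- **Turning:** I turned the lid anticlockwise about 75°. The turning moment fell from 0.40 N m to about zero, so I stopped there. I did not measure the lid's turn against the jar directly. Allowing for the jar's play in its well, it should be between 1.07 and 1.31 rad.
- **Lift:** The lid rose straight up about 31 mm, which puts its lower rim about 18 mm above the mouth. It is level to about 0.01 rad and within about 3 mm of the axis. The wrist force was only 1–2 N, about the lid's weight allowing for the sensor's scatter. The grip is set to 110 N and the arm was still.
- **Jar and the rest:** The jar's shoulder measured about 70 mm above the counter, against 68 mm expected, so it is still seated. Everything else visible in the last pictures looked unmoved. In the final pictures the arm partly hid the stapler and the stamp from above, but both were clear in the side view.

No check failed. The one disagreement was that the cameras differed by 2–4 mm on where the lid was, and I used the close wrist-camera value.

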